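# Open the combination-locked nursery medicine case

### The arm

A 6-joint arm with a two-finger parallel gripper is mounted at the origin on the work surface. World frame = base frame: x ahead of the robot, y to its left, z up, the work surface at z = 0. Lengths are in m, angles in rad, forces in N, time in s.
With the tool pointing down it reaches from about 0.35 to 0.975 m from the base axis. Payload 17.4 kg.
Tool frame: the origin (TCP) lies at the very end of the fingers, on their centre line; the grasp point (between the pads) lies hold_point_z behind it (hold_point_z is the distance from the TCP to the grasp point, in m); z points along the fingers, y is the line along which they close (so a half turn about z gives the same grasp; the last joint's range is limited). The gripper opens to 85 mm and grips with 20 to 120 N. Pads are 22 mm wide; open, the fingers measure 114 mm over their backs; the gripper's body (76 mm by 85 mm) begins 54 mm behind the grasp point. The pads swing forward as they close: fully open they stand 13 mm farther back than shut.
Start: joints at [1.131, 0.116, 1.442, -0, 1.584, -0.038], TCP at [0.264, 0.621, 0.231] pointing down, gripper open.
Joint ranges: [-2.83, 2.83], [-0.83, 2.19], [0.07, 2.5], [-1.14, 4.28], [0.01, 3], [-2.97, 2.97]. Speed limits (rad/s): [1.89, 1.89, 2.22, 3.14, 3.14, 3.14].

### API

Orientations are given as a rotation vector (axis times angle).
In Python, from rig import get_state, get_image, hand_in, hold_point_z gives the robot as it stands.
- The arm moves only by the tool arm_command, never from a script. Its argument "targets" is a list of rows, each a list of 3 entries, a list of its own where there are three numbers: the shift along the tool's x, y, z in units of 25 mm (1.0 is 25 mm), then the turn, a rotation vector about the tool's x, y, z in units of 6 degrees (1.0 is 6 degrees), then the opening, from 0 (shut) to 1 (fully open). In form: [[[tx, ty, tz], [ax, ay, az], hand], ...]. A call has 1 to 5 rows; each row shifts and turns the commanded pose from where the row before left it, along the tool's axes as they then stand; what a row does not reach is not made up. A row lasts 1/12 s, in which the tool goes at most 41.7 mm and 7.16 degrees, less where a joint would pass 70% of its speed; a pose out of reach is approached as far as the arm can. A call is refused whole if a number of a shift passes 1 or a number of a turn 1, either way. A call with a gripper value outside its range is refused whole. The fingers move at their own pace and stop on an object; "newtons" is the grip in N (left out, the last holds). Time passes only in rows, so rows that do not move let the fingers close. It gives the time, the measured TCP pose, the force, the opening and the grip force at its end, in the units of the state.
- get_state(): the state, without advancing time (a new reading comes with each control period).
- get_image(name): name is "scene" or "side" or "wrist"; returns a dict with "pixels" (384x512x3 uint8, red, green, blue), "range_z" (384x512 float32, m along the optical axis (not along the pixel's ray), 0 where there is no reading), "mtx" (3x3 intrinsics, pixels), "extrinsics" (4x4, takes a point from camera to world coordinates). Camera axes: x right, y down, z forward; pixel columns grow to the right and rows downward; lengths in m; the calibration is good to about 2 mm. A picture is of the moment at which its call begins.
- hand_in(): hands the job in; it is judged then, once.
The state is a dict: "time_s": time; "joint_positions": joint angles; "joint_velocities": joint speeds; "effort": joint torques, N m; "tool_pos": TCP position; "orientation": TCP orientation; "ft_force": force on the tool from outside, world axes, zero at the start; "wrist_torque": the same for the moment, N m; "opening": finger opening in m; "grip_force": force on a finger pad.
Only numpy, scipy, OpenCV 4.12 (cv2) and the standard library are available. Lean on these libraries where they do the work, as an engineer would, in place of code of your own. Each camera call takes 0.05 s, during which the arm holds its last target. There are 200 camera calls.

### The job

Unlock the mint medicine case: turn the left dial to 3 and the right dial to 5 (counted in dots; left and right as seen from the robot). The lock is worn, so at about each number feel for the spot where the dial catches and stops, and do not force it. Then slide the latch gently all the way to the left so that the lid springs up by itself, and leave the dials on their numbers, the lid up and the things around the case undisturbed.

Things in the scene. Friction and masses are not known exactly. Their poses are not given: they have to be found in the camera images.
- case: Mint medicine case, fixed; 200 (x) x 280 (y) x 60 mm high; origin: centre of underside, x away from its front, y to its left. Front half: flat deck, 60 mm high, two dials, latch between; rear half: lidded compartment. Round each dial, 37 mm from its axis, groups of 1 to 6 dark dots every 60 degrees: 1 towards case +x, then 2 to 6 clockwise from above.
- dial_left: Left dial, case x -52, y +88 mm: pale disc, 54 mm across, top 8.5 mm over the deck, with an upright grip bar 40 mm long (dial x -22 to +18), 12 mm wide, top 37.5 mm over the deck. Origin on its vertical axis at deck height; its +x is its dark pointer's direction. No end stops; drag about 0.03 to 0.1 Nm. It starts 0.5 to 1.3 rad anticlockwise (from above) of 3, its number.
- dial_right: Right dial, case x -52, y -88 mm; like the left one, but its number is 5 and it starts 0.5 to 1.3 rad clockwise (from above) of it.
- pointer_left (a point): Tip of the left dial's dark pointer, 30 mm from the axis, 9.5 mm over the deck.
- pointer_right (a point): Tip of the right dial's dark pointer, 30 mm from the axis, 9.5 mm over the deck.
- number_left (a point): Deck point 30 mm from the left dial's axis towards its 3 dots. The true catch lies unseen, 0.12 to 0.25 rad (7 to 14 degrees) to one or other side of this: there a hidden sprung pin drops into a notch, drawing the dial in a little; past 0.04 rad of play either way the dial stops dead. The pin, at 24 mm radius, breaks at 14 N (about 0.33 Nm on the dial, drag not counted).
- number_right (a point): Deck point 30 mm from the right dial's axis towards its 5 dots. Catch, range of the hidden offset and strength as for the left dial.
- latch: Pale latch: 42 x 36 mm plate, upright fin 32 mm long (along case x, centred 4 mm to -x of the origin), 12 mm thick, 5 to 32 mm over the deck. Origin: plate centre, deck height, case x -53. Slides along case y, drag 2 N, shut at y -12 mm, open at +12 (end stops), stays put. Blocked after 3 mm until both dials have caught; forcing it there with over 14 N breaks the lock.
- lid: Mint lid of the rear compartment, 104 x 280 x 8 mm; origin on its hinge at the case's far edge (case x +100, z 60 mm). Level when shut, held by the latch's tongue, which lets go after about 16 mm of slide; then a spring swings it up by 0.32 rad (front edge 33 mm higher).
- bottle: Glass baby bottle, 60 mm diameter, 150 mm tall, loose, beside the case; origin under its centre.
- dish: White ceramic dish, 90 mm diameter, 30 mm high, loose, on the other side of the case; origin under its centre.
- ring_big: Wooden stacking ring, 80 mm diameter, 24 mm high, loose, behind the case; origin under its centre.
- pacifier_case: Mint pacifier case with a clip, 62 x 70 x 45 mm, loose, behind the case; origin under its centre.

How it is judged:
By the outcome, as a careful person would: the job done as asked, in the order asked, and still so for the second after the job is handed in, with the robot touching nothing.
It also fails if it takes over 72 s, if anything falls off the work surface, if the arm or the gripper's body presses on something with over 40 N, if the wrist force passes 120 N, or if a joint passes its speed limit or range.

## Working session

There is one attempt and no reset: what is moved stays moved. The work goes in short steps, Python scripts to look and compute and a tool call to move; the robot and the scene stay as the last step left them, time stands still between calls to the robot, and variables do not carry over. Pictures are saved under pics/ and viewed, at most 10 in all, crops included, and the job is handed in when it is done.

Besides the shell and the picture viewer there is one more tool, called after ">>>" as name(argument=value, ...), one argument or row to a line, values as JSON. arm_command: Moves the arm, as the interface text tells. Its arguments: {"type":"object","properties":{"targets":{"type":"array"},"newtons":{"type":"number"}},"required":["targets"]}

```bash
ls; mkdir -p pics
python3 - <<'E'
from rig import *
import cv2,numpy as np
print(get_state(),hold_point_z)
for n in ["scene","side"]:
    d=get_image(n);np.savez(f"/tmp/{n}.npz",**d);cv2.imwrite(f"pics/{n}0.png",d["pixels"][...,::-1]);print(n,d["mtx"].tolist(),d["extrinsics"].round(4).tolist())
E
```

```text
pics
{'time_s': 0.0, 'joint_positions': array([ 1.13121451e+00,  1.16499418e-01,  1.44228231e+00, -4.41771615e-06,
        1.58398767e+00, -3.78036734e-02]), 'joint_velocities': array([-6.84301847e-04,  6.07253480e-05,  2.87345357e-04,  1.46471086e-04,
        1.24481490e-03,  1.09174920e-03]), 'effort': array([ 2.72255042e-03, -7.32003164e+01, -6.32485771e+01,  6.71296380e-05,
        6.27487432e-03,  7.86610116e-06]), 'tool_pos': array([0.26389236, 0.6210689 , 0.23054253]), 'orientation': array([-6.26820618e-01, -3.07814490e+00,  1.79750899e-03]), 'ft_force': array([-0.46854837, -0.15968214, -0.40709477]), 'wrist_torque': array([-0.05019924, -0.00551043,  0.04385353]), 'grip_force': 0.0, 'opening': 0.08542068665750704} 0.0187
scene [[446.3902363174311, 0.0, 255.05298298845966], [0.0, 446.3902363174311, 196.57597679475617], [0.0, 0.0, 1.0]] [[-0.7201, 0.5643, -0.4037, 0.9815], [0.6938, 0.5809, -0.4257, 0.4233], [-0.0057, -0.5866, -0.8098, 0.775], [0.0, 0.0, 0.0, 1.0]]
side [[362.75995871187723, 0.0, 251.89204936899827], [0.0, 362.75995871187723, 187.4923979670135], [0.0, 0.0, 1.0]] [[0.7958, -0.3578, 0.4885, 0.2663], [-0.6054, -0.4536, 0.654, -0.4331], [-0.0124, -0.8162, -0.5776, 0.4738], [0.0, 0.0, 0.0, 1.0]]
```

View pics/scene0.png

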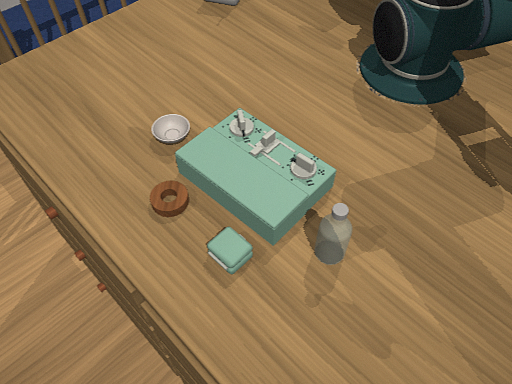

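View pics/side0.png

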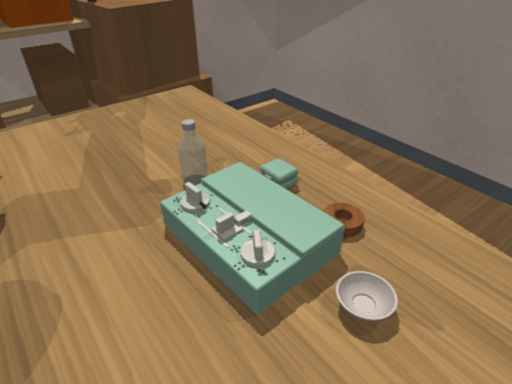

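The scene view looks back towards the robot: left dial near (303,170), right dial near (241,125), latch (265,145), bottle (335,235). The side view shows the left dial at (196,200), right dial at (258,252), latch (228,226), and dish (366,297) by the right dial.

```bash
cat > h.py <<'E'
import numpy as np,cv2
def cloud(d):
    z=d["range_z"];v,u=np.indices(z.shape);K=d["mtx"]
    P=np.stack([(u-K[0,2])/K[0,0]*z,(v-K[1,2])/K[1,1]*z,z],-1)
    E=d["extrinsics"];return P@E[:3,:3].T+E[:3,3]
def ray(d,uv,h):
    K,E=d["mtx"],d["extrinsics"];uv=np.atleast_2d(uv).astype(float)
    r=np.c_[(uv-K[:2,2])/[K[0,0],K[1,1]],np.ones(len(uv))]@E[:3,:3].T
    return E[:3,3]+r*((h-E[2,3])/r[:,2])[:,None]
def proj(d,P):
    K,E=d["mtx"],d["extrinsics"];q=(np.atleast_2d(P)-E[:3,3])@E[:3,:3]@K.T
    return q[:,:2]/q[:,2:]
E
python3 - <<'E'
from h import *
for n in ["scene","side"]:
    d=dict(np.load(f"/tmp/{n}.npz"));P=cloud(d);hsv=cv2.cvtColor(d["pixels"],cv2.COLOR_RGB2HSV)
    m=(hsv[...,0]>65)&(hsv[...,0]<95)&(hsv[...,1]>50)&(abs(P[...,2]-.06)<.006)&(d["range_z"]>0)
    k,l,s,c=cv2.connectedComponentsWithStats(m.astype(np.uint8));i=1+s[1:,4].argmax();m=l==i
    q=P[m];r=cv2.minAreaRect(q[:,:2].astype(np.float32)*1000)
    print(n,m.sum(),np.median(q[:,2]),r,cv2.boxPoints(r).round(1).tolist())
    w=(hsv[...,1]<45)&(P[...,2]>.085)&(P[...,2]<.105)&(hsv[...,2]>110)
    k,l,s,c=cv2.connectedComponentsWithStats(w.astype(np.uint8))
    for j in range(1,k):
        if s[j,4]>12: 
            b=P[l==j]; rr=cv2.minAreaRect(b[:,:2].astype(np.float32)*1000); print(' ',c[j].round(),s[j,4],b.mean(0).round(4),b[:,2].max(),rr)
E
```

```text
scene 1965 0.05899015637944416 ((562.5531616210938, -17.238632202148438), (199.985595703125, 278.9413146972656), 3.5711400508880615) [[454.1000061035156, 115.69999694824219], [471.3999938964844, -162.6999969482422], [671.0, -150.1999969482422], [653.7000122070312, 128.1999969482422]]
  [241. 118.] 91 [ 0.5173 -0.1072  0.0943] 0.09907649450253186 ((515.2937622070312, -110.09331512451172), (38.08136749267578, 11.497867584228516), 58.35304641723633)
  [269. 134.] 80 [ 0.5067 -0.0329  0.0899] 0.09264093382560235 ((505.59326171875, -33.53730392456055), (32.31153106689453, 11.572687149047852), 4.272967338562012)
  [306. 160.] 140 [0.5061 0.0701 0.0937] 0.09909234988878357 ((504.007080078125, 68.72061157226562), (14.10806941986084, 38.799034118652344), 4.3801422119140625)
  [329. 234.] 176 [0.6055 0.2167 0.0976] 0.10485072542760676 ((604.6777954101562, 213.3626251220703), (16.07314109802246, 45.05679702758789), 0.043569453060626984)
  [349. 231.] 15 [0.5764 0.2381 0.0989] 0.10263098195831111 ((575.8108520507812, 237.0673065185547), (9.157563209533691, 5.380979537963867), 32.062049865722656)
[... 388 characters left out ...]
921875, 175.20065307617188), 88.78345489501953)
  [426.  14.] 745 [2.3082 0.736  0.0948] 0.10493153018508572 ((2309.0693359375, 858.3754272460938), (32.58460998535156, 1170.656005859375), 0.22415773570537567)
  [192. 187.] 89 [0.5015 0.0632 0.0952] 0.09722652846341734 ((501.9987487792969, 64.3095474243164), (11.417430877685547, 38.137813568115234), 4.3842573165893555)
  [224. 218.] 109 [ 0.5032 -0.0378  0.0899] 0.09212870223440384 ((503.4631042480469, -36.745216369628906), (31.503082275390625, 12.935546875), 6.580857753753662)
  [257. 239.] 152 [ 0.5108 -0.1159  0.0952] 0.09842246262271725 ((512.7035522460938, -113.65559387207031), (40.022613525390625, 11.892626762390137), 57.07854461669922)
```

>>> arm_command(
  targets=[
    [[-0.97, -0.93, 0], [0, 0, 0], 0.6],
    [[-0.97, -0.93, 0], [0, 0, 0], 0.6],
    [[-0.97, -0.93, 0], [0, 0, 0], 0.6],
    [[-0.97, -0.93, 0], [0, 0, 0], 0.6],
    [[-0.97, -0.93, 0], [0, 0, 0], 0.6],
  ],
)

```text
time_s: 0.52
tool_pos: [0.3303, 0.4653, 0.2309]
orientation: [-0.626, -3.078, 0.001]
ft_force: [0.2, 0.1, -0.6]
opening: 0.0513
grip_force: 0.0
```

>>> arm_command(
  targets=[
    [[-0.97, -0.93, 0], [0, 0, 0], 0.6],
    [[-0.97, -0.93, 0], [0, 0, 0], 0.6],
    [[-0.97, -0.93, 0], [0, 0, 0], 0.6],
    [[-0.97, -0.93, 0], [0, 0, 0], 0.6],
    [[-0.97, -0.93, 0], [0, 0, 0], 0.6],
  ],
)

```text
time_s: 0.93
tool_pos: [0.3964, 0.3108, 0.2311]
orientation: [-0.627, -3.078, 0.0]
ft_force: [1.2, -0.1, -0.6]
opening: 0.051
grip_force: 0.0
```

>>> arm_command(
  targets=[
    [[-0.97, -0.93, 0], [0, 0, 0], 0.6],
    [[-0.97, -0.93, 0], [0, 0, 0], 0.6],
    [[-0.97, -0.93, 0], [0, 0, 0], 0.6],
    [[-0.97, -0.93, 0], [0, 0, 0], 0.6],
    [[-0.97, -0.93, 0], [0, 0, 0], 0.6],
  ],
)

```text
time_s: 1.35
tool_pos: [0.4626, 0.1564, 0.2312]
orientation: [0.627, 3.078, -0.0]
ft_force: [0.9, 0.8, 0.4]
opening: 0.0509
grip_force: 0.0
```

>>> arm_command(
  targets=[
    [[-0.97, -0.93, 0], [0, 0, 1], 0.6],
    [[0, 0, 0], [0, 0, 1], 0.6],
    [[0, 0, 0], [0, 0, 1], 0.6],
    [[0, 0, 0], [0, 0, 1], 0.6],
    [[0, 0, 0], [0, 0, 1], 0.6],
  ],
)

```text
time_s: 1.77
tool_pos: [0.4756, 0.1268, 0.231]
orientation: [-1.41, -2.807, 0.001]
ft_force: [0.7, -0.4, -0.6]
opening: 0.0511
grip_force: 0.0
```

>>> arm_command(
  targets=[
    [[0, 0, 0], [0, 0, 1], 0.6],
    [[0, 0, 0], [0, 0, 1], 0.6],
    [[0, 0, 0], [0, 0, 1], 0.6],
    [[0, 0, 0], [0, 0, 1], 0.6],
    [[0, 0, 0], [0, 0, 1], 0.6],
  ],
)

```text
time_s: 2.18
tool_pos: [0.4755, 0.1271, 0.231]
orientation: [-2.088, -2.347, 0.001]
ft_force: [0.4, 0.1, -0.5]
opening: 0.0514
grip_force: 0.0
```

```bash
cat >> h.py <<'E'
from scipy.spatial.transform import Rotation as Rot
def rel(goal,yaw_deg):
    "shift (units) in the tool frame and turn (units) to reach goal with tool y at yaw_deg"
    from rig import get_state
    s=get_state();R=Rot.from_rotvec(s["orientation"]).as_matrix()
    y=np.degrees(np.arctan2(R[1,1],R[0,1]));t=(y-yaw_deg+90)%180-90
    print("t",s["time_s"],"pos",s["tool_pos"].round(4),"tilt",R[:,2].round(4),"yaw",y.round(2),"q6",s["joint_positions"][5].round(3),"F",s["ft_force"].round(2),"M",s["wrist_torque"].round(3))
    print("shift",((np.array(goal)-s["tool_pos"])@R/.025).round(3),"turn",round(t/6,3))
E
python3 - <<'E'
from h import *
from rig import *
rel([.5036,.064,.231],4.4)
d=get_image("wrist");np.savez("/tmp/w.npz",**d);cv2.imwrite("pics/w1.png",d["pixels"][...,::-1])
E
```

```text
t 2.1833 pos [0.4755 0.1271 0.231 ] tilt [-5.e-04 -1.e-04 -1.e+00] yaw 6.68 q6 0.093 F [ 0.35  0.05 -0.52] M [-0.03   0.012  0.014]
shift [-2.638  0.824  0.   ] turn 0.38
```

View pics/w1.png

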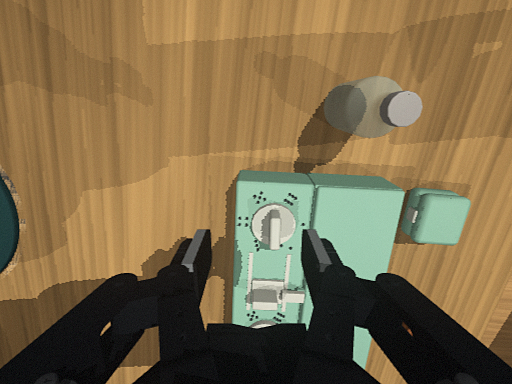

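The wrist view shows the left dial's disc at about (273,225) with its bar pointing down the picture (towards robot −y), the latch at (268,297), and the fingertips at either side.

Run:
```python
from h import *
d=dict(np.load("/tmp/w.npz"));P=cloud(d);hsv=cv2.cvtColor(d["pixels"],cv2.COLOR_RGB2HSV)
Z=P[...,2];print(d["extrinsics"].round(3).tolist())
w=(hsv[...,1]<50)&(hsv[...,2]>90)
v,u=np.indices(Z.shape)
reg=(abs(u-273)<32)&(abs(v-225)<32)
disc=(w&reg).astype(np.uint8)
# rays onto disc-top plane for the pixels of disc rim; depth-based split disc/bar
dm=w&reg&(abs(Z-.0685)<.005);bm=w&reg&(Z>.085)
q=ray(d,np.c_[u[dm],v[dm]],.0685)[:,:2].astype(np.float32)*1000
print("disc",dm.sum(),np.median(Z[dm]),cv2.minEnclosingCircle(q),cv2.fitEllipse(cv2.convexHull(q)))
q=ray(d,np.c_[u[bm],v[bm]],.0975)[:,:2].astype(np.float32)*1000
print("bar",bm.sum(),Z[bm].max(),cv2.minAreaRect(q))
m=(hsv[...,0]>65)&(hsv[...,0]<95)&(hsv[...,1]>50)&(abs(Z-.06)<.008)&(v<240)
q=ray(d,np.c_[u[m],v[m]],.06)[:,:2].astype(np.float32)*1000
print("case",cv2.minAreaRect(q),cv2.boxPoints(cv2.minAreaRect(q)).tolist())
cv2.imwrite("pics/crop1.png",cv2.resize(d["pixels"][175:275,223:323,::-1],(600,600),interpolation=cv2.INTER_CUBIC))
```

```text
[[0.993, 0.111, 0.033, 0.465], [0.116, -0.947, -0.298, 0.204], [-0.001, 0.3, -0.954, 0.373], [0.0, 0.0, 0.0, 1.0]]
disc 1033 0.06811689970785062 ((501.2243957519531, 65.4015884399414), 27.528650283813477) ((501.1548767089844, 65.01502990722656), (52.814998626708984, 54.4302864074707), 6.283176898956299)
bar 385 0.373191726176783 ((497.0657958984375, 71.47555541992188), (45.99132537841797, 28.150907516479492), 80.00794219970703)
case ((554.6884765625, 82.42098236083984), (202.15147399902344, 79.44757080078125), 4.0854620933532715) [[451.03948974609375, 114.8427505493164], [456.69964599609375, 35.59706497192383], [658.3374633789062, 49.99921417236328], [652.6773071289062, 129.24490356445312]]
```

View pics/crop1.png

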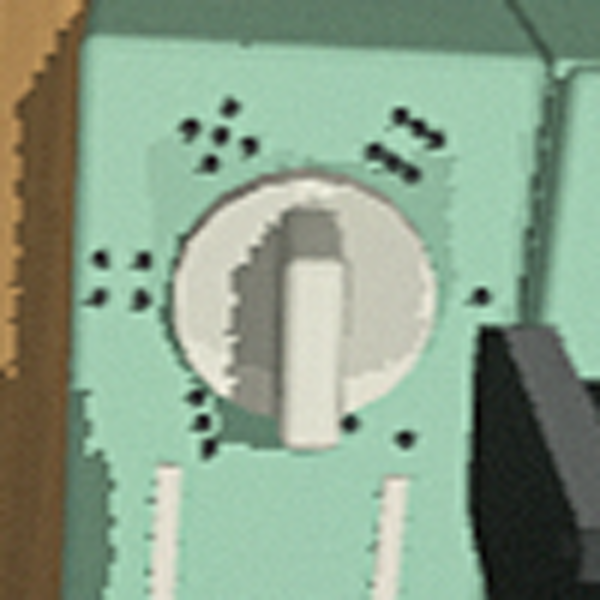

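The crop confirms 1 dot at right, 2 lower right, and 3 lower left. The bar points at −y with the pointer hidden beneath its lower end, so about 31° clockwise to the 3. The disc centre is near (0.502, 0.0645).

>>> arm_command(
  targets=[
    [[-0.87, 0.255, 0], [0, 0, 0.38], 0.6],
    [[-0.87, 0.255, 0], [0, 0, 0], 0.6],
    [[-0.87, 0.255, 0], [0, 0, 0], 0.6],
    [[0, 0, 1], [0, 0, 0], 0.6],
    [[0, 0, 1], [0, 0, 0], 0.6],
  ],
)

```text
time_s: 2.65
tool_pos: [0.5016, 0.063, 0.1815]
orientation: [2.126, 2.311, 0.002]
ft_force: [0.4, -0.0, -0.7]
opening: 0.0509
grip_force: 0.0
```

>>> arm_command(
  targets=[
    [[0, 0, 1], [0, 0, 0], 0.5],
    [[0, 0, 0.8], [0, 0, 0], 0.5],
    [[0, 0, 0.8], [0, 0, 0], 0.5],
    [[0, 0, 0.8], [0, 0, 0], 0.5],
    [[0, 0, 0], [0, 0, 0], 0.5],
  ],
)

```text
time_s: 3.07
tool_pos: [0.499, 0.0638, 0.0923]
orientation: [-2.123, -2.31, 0.006]
ft_force: [-0.2, 0.2, -0.9]
opening: 0.0425
grip_force: 0.0
```

Run:
```python
from h import *
from rig import *
rel([.502,.0645,.074],4.4)
```

```text
t 3.0667 pos [0.499  0.0638 0.0923] tilt [-5.4e-03 -4.0e-04 -1.0e+00] yaw 4.83 q6 -0.008 F [-0.18  0.17 -0.92] M [-0.017  0.061 -0.033]
shift [0.016 0.125 0.731] turn 0.072
```

>>> arm_command(
  targets=[
    [[0, 0.12, 0.4], [0, 0, 0.07], 0.5],
    [[0, 0, 0.33], [0, 0, 0], 0.5],
    [[0, 0, 0], [0, 0, 0], 0.5],
  ],
)

```text
time_s: 3.32
tool_pos: [0.5037, 0.0642, 0.0771]
orientation: [-2.136, -2.303, 0.001]
ft_force: [-0.2, -0.2, -0.1]
opening: 0.0428
grip_force: 0.0
```

Run:
```python
from h import *
from rig import *
rel([.502,.0645,.074],4.4)
d=get_image("wrist");np.savez("/tmp/w.npz",**d);cv2.imwrite("pics/w2.png",cv2.resize(d["pixels"][150:384,100:412,::-1],None,fx=2,fy=2))
```

```text
t 3.3167 pos [0.5037 0.0642 0.0771] tilt [-1.e-03 -1.e-04 -1.e+00] yaw 4.31 q6 0.001 F [-0.22 -0.16 -0.14] M [0.082 0.031 0.003]
shift [ 0.016 -0.066  0.124] turn -0.015
```

View pics/w2.png

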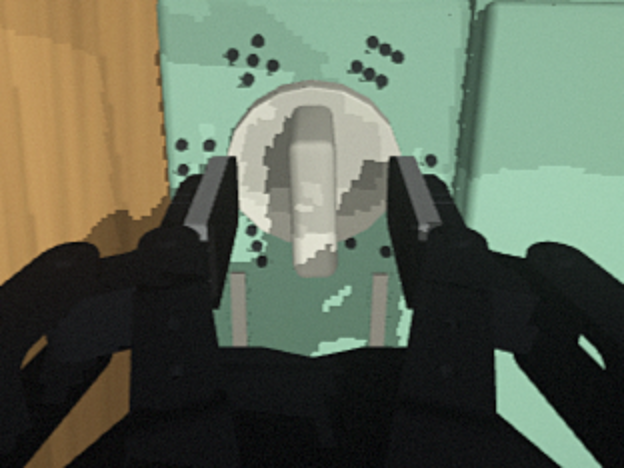

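The bar at (313,190) sits centred between the pads (237 and 390), so I close gently.

>>> arm_command(
  targets=[
    [[0, 0, 0.12], [0, 0, 0], 0.3],
    [[0, 0, 0], [0, 0, 0], 0],
    [[0, 0, 0], [0, 0, 0], 0],
    [[0, 0, 0], [0, 0, 0], 0],
    [[0, 0, 0], [0, 0, 0], 0],
  ],
  newtons=25,
)

```text
time_s: 3.78
tool_pos: [0.5039, 0.0643, 0.0754]
orientation: [2.137, 2.303, 0.001]
ft_force: [-2.1, 1.3, 1.9]
opening: 0.0116
grip_force: 29.8
```

Run:
```python
from h import *
from rig import *
rel([.502,.0645,.074],4.4);print(get_state()["opening"],get_state()["grip_force"])
```

```text
t 3.7833 pos [0.5039 0.0643 0.0754] tilt [ 4.e-04  2.e-04 -1.e+00] yaw 4.28 q6 0.002 F [-2.08  1.31  1.92] M [ 0.147  0.227 -0.004]
shift [ 0.012 -0.077  0.058] turn -0.02
0.011599338251465495 29.79890763759613
```

```bash
cat > s.py <<'E'
from h import *
from rig import get_state
s=get_state();R=Rot.from_rotvec(s["orientation"]).as_matrix()
print("t",round(s["time_s"],2),"yaw",np.degrees(np.arctan2(R[1,1],R[0,1])).round(2),"pos",(s["tool_pos"]*1e3).round(1),"F",s["ft_force"].round(1),"M",s["wrist_torque"].round(3),"e6",s["effort"][5].round(3),"q6",s["joint_positions"][5].round(4),"grip",s["grip_force"].round(1),(s["opening"]*1e3).round(1))
E
python3 s.py
```

```text
Traceback (most recent call last):
  File "s.py", line 4, in <module>
    print("t",round(s["time_s"],2),"yaw",np.degrees(np.arctan2(R[1,1],R[0,1])).round(2),"pos",(s["tool_pos"]*1e3).round(1),"F",s["ft_force"].round(1),"M",s["wrist_torque"].round(3),"e6",s["effort"][5].round(3),"q6",s["joint_positions"][5].round(4),"grip",s["grip_force"].round(1),(s["opening"]*1e3).round(1))
                                                                                                                                                                                                                                                               ^^^^^^^^^^^^^^^^^^^^^
AttributeError: 'float' object has no attribute 'round'
```

>>> arm_command(
  targets=[
    [[0, 0, 0], [0, 0, 0.3], 0],
    [[0, 0, 0], [0, 0, 0.3], 0],
    [[0, 0, 0], [0, 0, 0.3], 0],
    [[0, 0, 0], [0, 0, 0.3], 0],
  ],
)

```text
time_s: 4.12
tool_pos: [0.504, 0.0643, 0.0755]
orientation: [2.279, 2.162, 0.001]
ft_force: [-0.2, 0.9, 1.2]
opening: 0.0112
grip_force: 29.9
```

```bash
python3 s.py
```

```text
Traceback (most recent call last):
  File "s.py", line 4, in <module>
    print("t",round(s["time_s"],2),"yaw",np.degrees(np.arctan2(R[1,1],R[0,1])).round(2),"pos",(s["tool_pos"]*1e3).round(1),"F",s["ft_force"].round(1),"M",s["wrist_torque"].round(3),"e6",s["effort"][5].round(3),"q6",s["joint_positions"][5].round(4),"grip",s["grip_force"].round(1),(s["opening"]*1e3).round(1))
                                                                                                                                                                                                                                                               ^^^^^^^^^^^^^^^^^^^^^
AttributeError: 'float' object has no attribute 'round'
```

>>> arm_command(
  targets=[
    [[0, 0, 0], [0, 0, 0.3], 0],
    [[0, 0, 0], [0, 0, 0.3], 0],
    [[0, 0, 0], [0, 0, 0], 0],
  ],
)

```text
time_s: 4.37
tool_pos: [0.5041, 0.0643, 0.0754]
orientation: [2.345, 2.09, 0.001]
ft_force: [-0.7, 1.1, 1.9]
opening: 0.0114
grip_force: 29.9
```

```bash
python3 s.py
```

```text
Traceback (most recent call last):
  File "s.py", line 4, in <module>
    print("t",round(s["time_s"],2),"yaw",np.degrees(np.arctan2(R[1,1],R[0,1])).round(2),"pos",(s["tool_pos"]*1e3).round(1),"F",s["ft_force"].round(1),"M",s["wrist_torque"].round(3),"e6",s["effort"][5].round(3),"q6",s["joint_positions"][5].round(4),"grip",s["grip_force"].round(1),(s["opening"]*1e3).round(1))
                                                                                                                                                                                                                                                               ^^^^^^^^^^^^^^^^^^^^^
AttributeError: 'float' object has no attribute 'round'
```

```bash
sed -i 's/s\["grip_force"\].round(1),(s\["opening"\]\*1e3).round(1)/round(s["grip_force"],1),round(s["opening"]*1e3,1)/' s.py; python3 s.py
```

```text
t 4.37 yaw -6.61 pos [504.1  64.3  75.4] F [-0.7  1.1  1.9] M [ 0.231  0.01  -0.051] e6 0.869 q6 0.192 grip 29.9 11.4
```

>>> arm_command(
  targets=[
    [[0, 0, 0], [0, 0, 0.2], 0],
    [[0, 0, 0], [0, 0, 0], 0],
  ],
)

```text
time_s: 4.53
tool_pos: [0.5041, 0.0643, 0.0754]
orientation: [2.367, 2.066, 0.001]
ft_force: [0.4, 1.1, 4.1]
opening: 0.0116
grip_force: 30.1
```

```bash
python3 s.py
```

```text
t 4.53 yaw -7.77 pos [504.1  64.3  75.4] F [0.4 1.1 4.1] M [0.286 0.006 0.01 ] e6 0.403 q6 0.2122 grip 30.1 11.6
```

>>> arm_command(
  targets=[
    [[0, 0, 0], [0, 0, 0.2], 0],
    [[0, 0, 0], [0, 0, 0], 0],
  ],
)

```text
time_s: 4.7
tool_pos: [0.5041, 0.0643, 0.0755]
orientation: [2.389, 2.04, 0.001]
ft_force: [-0.2, 1.8, 5.9]
opening: 0.0113
grip_force: 30.3
```

```bash
python3 s.py
```

```text
t 4.7 yaw -9.01 pos [504.1  64.3  75.5] F [-0.2  1.8  5.9] M [ 0.329 -0.01   0.001] e6 0.423 q6 0.2339 grip 30.3 11.3
```

>>> arm_command(
  targets=[
    [[0, 0, 0], [0, 0, 0.2], 0],
    [[0, 0, 0], [0, 0, 0], 0],
  ],
)

```text
time_s: 4.87
tool_pos: [0.5041, 0.0643, 0.0754]
orientation: [2.41, 2.015, 0.001]
ft_force: [0.0, 2.2, 5.8]
opening: 0.0112
grip_force: 30.3
```

```bash
python3 s.py
```

```text
t 4.87 yaw -10.21 pos [504.1  64.3  75.4] F [0.  2.2 5.8] M [ 0.315 -0.075 -0.031] e6 0.449 q6 0.2549 grip 30.3 11.2
```

>>> arm_command(
  targets=[
    [[0, 0, 0], [0, 0, 0.2], 0],
    [[0, 0, 0], [0, 0, 0], 0],
  ],
)

```text
time_s: 5.03
tool_pos: [0.5041, 0.0643, 0.0754]
orientation: [2.431, 1.989, 0.001]
ft_force: [0.5, 1.6, 5.1]
opening: 0.0116
grip_force: 30.3
```

```bash
python3 s.py
```

```text
t 5.03 yaw -11.42 pos [504.1  64.3  75.4] F [0.5 1.6 5.1] M [ 0.324 -0.06  -0.028] e6 0.433 q6 0.2759 grip 30.3 11.6
```

>>> arm_command(
  targets=[
    [[0, 0, 0], [0, 0, 0.2], 0],
    [[0, 0, 0], [0, 0, 0], 0],
  ],
)

```text
time_s: 5.2
tool_pos: [0.5041, 0.0643, 0.0754]
orientation: [2.452, 1.964, 0.001]
ft_force: [0.8, 2.1, 5.3]
opening: 0.0115
grip_force: 30.3
```

```bash
python3 s.py
```

```text
t 5.2 yaw -12.62 pos [504.1  64.3  75.4] F [0.8 2.1 5.3] M [ 0.261 -0.1   -0.089] e6 0.43 q6 0.2969 grip 30.3 11.5
```

>>> arm_command(
  targets=[
    [[0, 0, 0], [0, 0, 0.12], 0],
    [[0, 0, 0], [0, 0, 0], 0],
  ],
)

```text
time_s: 5.37
tool_pos: [0.5041, 0.0643, 0.0754]
orientation: [2.464, 1.949, 0.001]
ft_force: [1.2, 0.4, 5.3]
opening: 0.0113
grip_force: 30.2
```

```bash
python3 s.py
```

```text
t 5.37 yaw -13.31 pos [504.1  64.3  75.4] F [1.2 0.4 5.3] M [ 0.291 -0.096 -0.092] e6 0.247 q6 0.3089 grip 30.2 11.3
```

>>> arm_command(
  targets=[
    [[0, 0, 0], [0, 0, 0.12], 0],
    [[0, 0, 0], [0, 0, 0], 0],
  ],
)

```text
time_s: 5.53
tool_pos: [0.5041, 0.0643, 0.0754]
orientation: [2.476, 1.933, 0.001]
ft_force: [0.7, 1.7, 6.4]
opening: 0.0115
grip_force: 30.2
```

```bash
python3 s.py
```

```text
t 5.53 yaw -14.03 pos [504.1  64.3  75.4] F [0.7 1.7 6.4] M [ 0.271 -0.134 -0.061] e6 0.211 q6 0.3215 grip 30.2 11.5
```

>>> arm_command(
  targets=[
    [[0, 0, 0], [0, 0, 0.12], 0],
    [[0, 0, 0], [0, 0, 0], 0],
  ],
)

```text
time_s: 5.7
tool_pos: [0.5041, 0.0643, 0.0754]
orientation: [2.488, 1.918, 0.001]
ft_force: [1.0, 0.9, 5.0]
opening: 0.0112
grip_force: 30.2
```

```bash
python3 s.py
```

```text
t 5.7 yaw -14.75 pos [504.1  64.3  75.4] F [1.  0.9 5. ] M [ 0.273 -0.131 -0.033] e6 0.258 q6 0.334 grip 30.2 11.2
```

>>> arm_command(
  targets=[
    [[0, 0, 0], [0, 0, 0.12], 0],
    [[0, 0, 0], [0, 0, 0], 0],
  ],
)

```text
time_s: 5.87
tool_pos: [0.5042, 0.0643, 0.0754]
orientation: [2.5, 1.902, 0.001]
ft_force: [1.8, 1.5, 4.3]
opening: 0.0116
grip_force: 30.2
```

```bash
python3 s.py
```

```text
t 5.87 yaw -15.47 pos [504.2  64.3  75.4] F [1.8 1.5 4.3] M [ 0.252 -0.239 -0.034] e6 0.275 q6 0.3466 grip 30.2 11.6
```

>>> arm_command(
  targets=[
    [[0, 0, 0], [0, 0, 0.15], 0],
    [[0, 0, 0], [0, 0, 0], 0],
  ],
)

```text
time_s: 6.03
tool_pos: [0.5041, 0.0643, 0.0754]
orientation: [2.515, 1.882, 0.001]
ft_force: [1.1, 1.7, 4.9]
opening: 0.0114
grip_force: 30.2
```

```bash
python3 s.py
```

```text
t 6.03 yaw -16.38 pos [504.1  64.3  75.4] F [1.1 1.7 4.9] M [ 0.297 -0.225 -0.079] e6 0.334 q6 0.3625 grip 30.2 11.4
```

>>> arm_command(
  targets=[
    [[0, 0, 0], [0, 0, 0.12], 0],
    [[0, 0, 0], [0, 0, 0], 0],
  ],
)

```text
time_s: 6.2
tool_pos: [0.5042, 0.0643, 0.0754]
orientation: [2.526, 1.867, 0.001]
ft_force: [3.4, 2.0, 5.2]
opening: 0.0111
grip_force: 30.2
```

```bash
python3 s.py
```

```text
t 6.2 yaw -17.08 pos [504.2  64.3  75.4] F [3.4 2.  5.2] M [ 0.256 -0.198  0.009] e6 0.289 q6 0.3748 grip 30.2 11.1
```

>>> arm_command(
  targets=[
    [[0, 0, 0], [0, 0, 0.12], 0],
    [[0, 0, 0], [0, 0, 0], 0],
  ],
)

```text
time_s: 6.37
tool_pos: [0.5042, 0.0643, 0.0754]
orientation: [2.538, 1.851, 0.001]
ft_force: [2.1, 1.5, 5.6]
opening: 0.0115
grip_force: 30.2
```

```bash
python3 s.py
```

```text
t 6.37 yaw -17.8 pos [504.2  64.3  75.4] F [2.1 1.5 5.6] M [ 0.318 -0.198 -0.022] e6 0.272 q6 0.3874 grip 30.2 11.5
```

>>> arm_command(
  targets=[
    [[0, 0, 0], [0, 0, 0.12], 0],
    [[0, 0, 0], [0, 0, 0], 0],
  ],
)

```text
time_s: 6.53
tool_pos: [0.5042, 0.0643, 0.0754]
orientation: [2.55, 1.835, 0.001]
ft_force: [1.1, 1.6, 5.1]
opening: 0.0114
grip_force: 30.2
```

```bash
python3 s.py
```

```text
t 6.53 yaw -18.52 pos [504.2  64.3  75.4] F [1.1 1.6 5.1] M [ 0.267 -0.227  0.   ] e6 0.272 q6 0.3999 grip 30.2 11.4
```

>>> arm_command(
  targets=[
    [[0, 0, 0], [0, 0, 0.12], 0],
    [[0, 0, 0], [0, 0, 0], 0],
  ],
)

```text
time_s: 6.7
tool_pos: [0.5042, 0.0643, 0.0754]
orientation: [2.561, 1.819, 0.001]
ft_force: [1.6, 2.1, 5.0]
opening: 0.0118
grip_force: 30.2
```

```bash
python3 s.py
```

```text
t 6.7 yaw -19.24 pos [504.2  64.3  75.4] F [1.6 2.1 5. ] M [ 0.218 -0.28  -0.055] e6 0.278 q6 0.4124 grip 30.2 11.8
```

>>> arm_command(
  targets=[
    [[0, 0, 0], [0, 0, 0.12], 0],
    [[0, 0, 0], [0, 0, 0], 0],
  ],
)

```text
time_s: 6.87
tool_pos: [0.5042, 0.0643, 0.0754]
orientation: [2.572, 1.803, 0.001]
ft_force: [1.5, 0.9, 4.5]
opening: 0.0114
grip_force: 30.2
```

```bash
python3 s.py
```

```text
t 6.87 yaw -19.96 pos [504.2  64.3  75.4] F [1.5 0.9 4.5] M [ 0.289 -0.289 -0.045] e6 0.272 q6 0.425 grip 30.2 11.4
```

>>> arm_command(
  targets=[
    [[0, 0, 0], [0, 0, 0.12], 0],
    [[0, 0, 0], [0, 0, 0], 0],
  ],
)

```text
time_s: 7.03
tool_pos: [0.5042, 0.0643, 0.0754]
orientation: [2.584, 1.786, 0.001]
ft_force: [1.3, 2.3, 3.5]
opening: 0.0112
grip_force: 30.2
```

```bash
python3 s.py
```

```text
t 7.03 yaw -20.68 pos [504.2  64.3  75.4] F [1.3 2.3 3.5] M [ 0.225 -0.315  0.042] e6 0.272 q6 0.4375 grip 30.2 11.2
```

>>> arm_command(
  targets=[
    [[0, 0, 0], [0, 0, 0.12], 0],
    [[0, 0, 0], [0, 0, 0], 0],
  ],
)

```text
time_s: 7.2
tool_pos: [0.5042, 0.0643, 0.0754]
orientation: [2.595, 1.77, 0.001]
ft_force: [2.2, 1.1, 4.7]
opening: 0.0114
grip_force: 30.3
```

```bash
python3 s.py
```

```text
t 7.2 yaw -21.4 pos [504.2  64.3  75.4] F [2.2 1.1 4.7] M [ 0.214 -0.286  0.026] e6 0.308 q6 0.4501 grip 30.3 11.4
```

>>> arm_command(
  targets=[
    [[0, 0, 0], [0, 0, 0.12], 0],
    [[0, 0, 0], [0, 0, 0], 0],
  ],
)

```text
time_s: 7.37
tool_pos: [0.5042, 0.0643, 0.0754]
orientation: [2.606, 1.754, 0.001]
ft_force: [2.3, 0.6, 4.4]
opening: 0.0114
grip_force: 30.3
```

```bash
python3 s.py
```

```text
t 7.37 yaw -22.11 pos [504.2  64.3  75.4] F [2.3 0.6 4.4] M [ 0.247 -0.273  0.091] e6 0.35 q6 0.4626 grip 30.3 11.4
```

>>> arm_command(
  targets=[
    [[0, 0, 0], [0, 0, 0.12], 0],
    [[0, 0, 0], [0, 0, 0], 0],
  ],
)

```text
time_s: 7.53
tool_pos: [0.5042, 0.0643, 0.0755]
orientation: [2.617, 1.738, 0.001]
ft_force: [2.1, 0.3, 5.2]
opening: 0.0111
grip_force: 30.6
```

```bash
python3 s.py
```

```text
t 7.53 yaw -22.83 pos [504.2  64.3  75.5] F [2.1 0.3 5.2] M [ 0.284 -0.274  0.165] e6 0.46 q6 0.4751 grip 30.6 11.1
```

Torque and effort rise steadily (0.03→0.09→0.17 Nm), which looks like the stop. One tiny confirming step, then back off into the middle of the play.

>>> arm_command(
  targets=[
    [[0, 0, 0], [0, 0, 0.06], 0],
    [[0, 0, 0], [0, 0, 0], 0],
  ],
)

```text
time_s: 7.7
tool_pos: [0.5042, 0.0643, 0.0754]
orientation: [2.622, 1.73, 0.001]
ft_force: [2.4, 1.9, 5.8]
opening: 0.0114
grip_force: 30.8
```

```bash
python3 s.py
```

```text
t 7.7 yaw -23.16 pos [504.2  64.3  75.4] F [2.4 1.9 5.8] M [ 0.286 -0.291  0.242] e6 0.364 q6 0.4809 grip 30.8 11.4
```

>>> arm_command(
  targets=[
    [[0, 0, 0], [0, 0, -0.3], 0],
    [[0, 0, 0], [0, 0, 0], 0],
  ],
)

```text
time_s: 7.87
tool_pos: [0.5042, 0.0643, 0.0754]
orientation: [2.592, 1.774, 0.001]
ft_force: [1.8, 1.3, 5.7]
opening: 0.0113
grip_force: 30.3
```

```bash
python3 s.py
```

```text
t 7.87 yaw -21.24 pos [504.2  64.3  75.4] F [1.8 1.3 5.7] M [ 0.262 -0.301  0.006] e6 -0.646 q6 0.4474 grip 30.3 11.3
```

>>> arm_command(
  targets=[
    [[0, 0, 0], [0, 0, -0.3], 0],
    [[0, 0, 0], [0, 0, 0], 0],
  ],
)

```text
time_s: 8.03
tool_pos: [0.5042, 0.0643, 0.0754]
orientation: [2.564, 1.814, 0.001]
ft_force: [1.5, 1.1, 4.6]
opening: 0.0112
grip_force: 30.3
```

```bash
python3 s.py
```

```text
t 8.03 yaw -19.44 pos [504.2  64.3  75.4] F [1.5 1.1 4.6] M [ 0.243 -0.24   0.006] e6 -0.673 q6 0.416 grip 30.3 11.2
```

Left dial caught (0.24 Nm at the stop, back in the free play). Release, rise, go over the right dial.

>>> arm_command(
  targets=[
    [[0, 0, 0], [0, 0, 0], 0.4],
    [[0, 0, 0], [0, 0, 0], 0.45],
    [[0, 0, 0], [0, 0, 0], 0.45],
    [[0, 0, 0], [0, 0, 0], 0.45],
    [[0, 0, -1], [0, 0, 0], 0.45],
  ],
)

```text
time_s: 8.45
tool_pos: [0.5017, 0.064, 0.0959]
orientation: [-2.564, -1.81, 0.009]
ft_force: [-0.5, 0.1, -0.5]
opening: 0.0386
grip_force: 0.0
```

>>> arm_command(
  targets=[
    [[0, 0, -1], [0, 0, 0], 0.45],
    [[0, 0, -1], [0, 0, 0], 0.45],
    [[-0.81, 0.346, -0.5], [0, 0, 0], 0.45],
    [[-0.81, 0.346, 0], [0, 0, 0], 0.45],
    [[-0.81, 0.346, 0], [0, 0, 0], 0.45],
  ],
)

```text
time_s: 8.87
tool_pos: [0.5082, -0.0023, 0.1636]
orientation: [2.565, 1.813, 0.002]
ft_force: [1.2, -0.0, 0.1]
opening: 0.0382
grip_force: 0.0
```

>>> arm_command(
  targets=[
    [[-0.81, 0.346, 0], [0, 0, 0], 0.45],
    [[-0.81, 0.346, 0], [0, 0, 0], 0.45],
    [[-0.81, 0.346, 0], [0, 0, 0], 0.45],
    [[-0.81, 0.346, 0], [0, 0, 0], 0.45],
    [[-0.81, 0.346, 0], [0, 0, 0], 0.45],
  ],
)

```text
time_s: 9.28
tool_pos: [0.5147, -0.1127, 0.1624]
orientation: [-2.566, -1.812, 0.0]
ft_force: [0.1, -0.2, 0.0]
opening: 0.0382
grip_force: 0.0
```

>>> arm_command(
  targets=[
    [[0, 0, 0], [0, 0, 0.72], 0.45],
    [[0, 0, 0], [0, 0, 0.72], 0.45],
    [[0, 0, 0], [0, 0, 0.7], 0.45],
    [[0, 0, 0], [0, 0, 0], 0.45],
    [[0, 0, 0], [0, 0, 0], 0.45],
  ],
)

```text
time_s: 9.7
tool_pos: [0.5148, -0.1116, 0.1624]
orientation: [-2.751, -1.517, 0.0]
ft_force: [0.2, -1.0, -0.1]
opening: 0.0387
grip_force: 0.0
```

Run:
```python
from h import *
from rig import *
rel([.5157,-.1113,.0755],-32.3)
d=get_image("wrist");np.savez("/tmp/w.npz",**d);cv2.imwrite("pics/w3.png",d["pixels"][...,::-1])
```

```text
t 9.7 pos [ 0.5148 -0.1116  0.1624] tilt [-3.e-04  0.e+00 -1.e+00] yaw -32.25 q6 0.301 F [ 0.2  -0.99 -0.1 ] M [-0.025 -0.034  0.035]
shift [0.029 0.026 3.476] turn 0.008
```

View pics/w3.png

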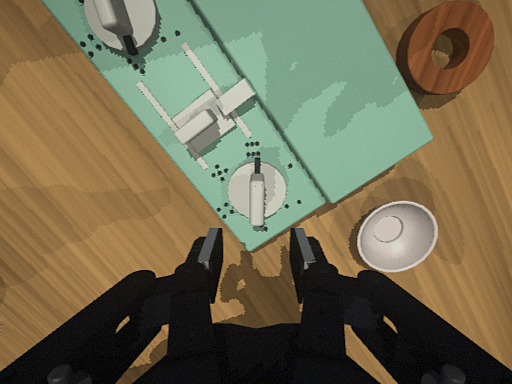

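The right dial's bar is at (257,190), upright in the picture and midway between the pads, with the pointer tip at (257,163). 5 dots are at (218,172) and 6 at (253,150). The dish at (398,236) is clear. Descend and grip.

>>> arm_command(
  targets=[
    [[0.03, 0.03, 0.9], [0, 0, 0], 0.45],
    [[0, 0, 0.9], [0, 0, 0], 0.45],
    [[0, 0, 0.9], [0, 0, 0], 0.45],
    [[0, 0, 0.77], [0, 0, 0], 0.45],
    [[0, 0, 0], [0, 0, 0], 0.45],
  ],
)

```text
time_s: 10.17
tool_pos: [0.5141, -0.1107, 0.0719]
orientation: [-2.748, -1.515, 0.006]
ft_force: [-0.9, 1.0, -0.6]
opening: 0.0385
grip_force: 0.0
```

>>> arm_command(
  targets=[
    [[0, 0, 0], [0, 0, 0], 0.3],
    [[0, 0, 0], [0, 0, 0], 0],
    [[0, 0, 0], [0, 0, 0], 0],
    [[0, 0, 0], [0, 0, 0], 0],
    [[0, 0, 0], [0, 0, 0], 0],
  ],
  newtons=25,
)

```text
time_s: 10.58
tool_pos: [0.516, -0.1111, 0.0774]
orientation: [-2.752, -1.515, -0.001]
ft_force: [-6.9, 3.5, 3.6]
opening: 0.0115
grip_force: 26.3
```

```bash
python3 s.py
```

```text
t 10.58 yaw -32.34 pos [ 516.  -111.1   77.4] F [-6.9  3.5  3.6] M [ 0.585  1.045 -0.027] e6 0.004 q6 0.3037 grip 26.3 11.5
```

>>> arm_command(
  targets=[
    [[0, -0.03, 0], [0, 0, -0.3], 0],
    [[0, 0, 0], [0, 0, -0.4], 0],
    [[0, 0, 0], [0, 0, -0.4], 0],
    [[0, 0, 0], [0, 0, -0.4], 0],
    [[0, 0, 0], [0, 0, 0], 0],
  ],
)

```text
time_s: 11.0
tool_pos: [0.5157, -0.111, 0.0774]
orientation: [2.622, 1.728, 0.002]
ft_force: [-3.8, 1.7, 4.6]
opening: 0.0116
grip_force: 26.7
```

```bash
python3 s.py
```

```text
t 11.0 yaw -23.23 pos [ 515.7 -111.    77.4] F [-3.8  1.7  4.6] M [0.299 0.502 0.063] e6 -1.151 q6 0.1451 grip 26.7 11.6
```

>>> arm_command(
  targets=[
    [[0, 0, 0], [0, 0, -0.5], 0],
    [[0, 0, 0], [0, 0, -0.5], 0],
    [[0, 0, 0], [0, 0, -0.5], 0],
    [[0, 0, 0], [0, 0, -0.5], 0],
    [[0, 0, 0], [0, 0, -0.5], 0],
  ],
)

```text
time_s: 11.42
tool_pos: [0.5155, -0.1109, 0.0774]
orientation: [2.376, 2.054, 0.001]
ft_force: [-6.5, 4.1, 7.6]
opening: 0.0111
grip_force: 27.1
```

>>> arm_command(
  targets=[
    [[0, 0, 0], [0, 0, -0.5], 0],
    [[0, 0, 0], [0, 0, -0.5], 0],
    [[0, 0, 0], [0, 0, -0.5], 0],
    [[0, 0, 0], [0, 0, -0.5], 0],
    [[0, 0, 0], [0, 0, 0], 0],
  ],
)

```text
time_s: 11.83
tool_pos: [0.5153, -0.1108, 0.0774]
orientation: [2.147, 2.293, 0.0]
ft_force: [-8.4, 2.2, 8.5]
opening: 0.0117
grip_force: 27.3
```

```bash
python3 s.py
```

```text
t 11.83 yaw 3.75 pos [ 515.3 -110.8   77.4] F [-8.4  2.2  8.5] M [0.58  1.416 0.07 ] e6 -1.441 q6 -0.3258 grip 27.3 11.7
```

>>> arm_command(
  targets=[
    [[0, -0.05, 0], [0, 0, -0.5], 0],
    [[0, 0, 0], [0, 0, -0.5], 0],
    [[0, 0, 0], [0, 0, -0.5], 0],
    [[0, 0, 0], [0, 0, -0.5], 0],
    [[0, 0, 0], [0, 0, 0], 0],
  ],
)

```text
time_s: 12.25
tool_pos: [0.5149, -0.1109, 0.0774]
orientation: [1.896, 2.503, 0.002]
ft_force: [-0.2, 4.4, 7.1]
opening: 0.0116
grip_force: 27.1
```

```bash
python3 s.py
```

```text
t 12.25 yaw 15.71 pos [ 514.9 -110.9   77.4] F [-0.2  4.4  7.1] M [0.756 0.009 0.019] e6 -1.525 q6 -0.5354 grip 27.1 11.6
```

>>> arm_command(
  targets=[
    [[0, 0, 0], [0, 0, -0.2], 0],
    [[0, 0, 0], [0, 0, 0], 0],
  ],
)

```text
time_s: 12.42
tool_pos: [0.5149, -0.1109, 0.0774]
orientation: [1.873, 2.52, 0.002]
ft_force: [-0.4, 3.3, 7.2]
opening: 0.0113
grip_force: 27.1
```

```bash
python3 s.py
```

```text
t 12.42 yaw 16.73 pos [ 514.9 -110.9   77.4] F [-0.4  3.3  7.2] M [0.767 0.068 0.078] e6 -0.502 q6 -0.5532 grip 27.1 11.3
```

>>> arm_command(
  targets=[
    [[0, 0, 0], [0, 0, -0.2], 0],
    [[0, 0, 0], [0, 0, 0], 0],
  ],
)

```text
time_s: 12.58
tool_pos: [0.5148, -0.1109, 0.0774]
orientation: [1.847, 2.539, 0.002]
ft_force: [-0.7, 3.7, 7.7]
opening: 0.0115
grip_force: 27.1
```

```bash
python3 s.py
```

```text
t 12.58 yaw 17.93 pos [ 514.8 -110.9   77.4] F [-0.7  3.7  7.7] M [0.841 0.081 0.025] e6 -0.441 q6 -0.5741 grip 27.1 11.5
```

>>> arm_command(
  targets=[
    [[0, 0, 0], [0, 0, -0.2], 0],
    [[0, 0, 0], [0, 0, 0], 0],
  ],
)

```text
time_s: 12.75
tool_pos: [0.5148, -0.1109, 0.0774]
orientation: [1.82, 2.558, 0.002]
ft_force: [0.0, 4.1, 7.3]
opening: 0.0118
grip_force: 27.2
```

```bash
python3 s.py
```

```text
t 12.75 yaw 19.14 pos [ 514.8 -110.9   77.4] F [0.  4.1 7.3] M [0.698 0.12  0.032] e6 -0.465 q6 -0.5951 grip 27.2 11.8
```

>>> arm_command(
  targets=[
    [[0, 0, 0], [0, 0, -0.2], 0],
    [[0, 0, 0], [0, 0, 0], 0],
  ],
)

```text
time_s: 12.92
tool_pos: [0.5148, -0.1109, 0.0774]
orientation: [1.793, 2.577, 0.002]
ft_force: [-0.6, 4.7, 7.8]
opening: 0.0114
grip_force: 27.2
```

```bash
python3 s.py
```

```text
t 12.92 yaw 20.33 pos [ 514.8 -110.9   77.4] F [-0.6  4.7  7.8] M [ 0.716  0.19  -0.007] e6 -0.485 q6 -0.616 grip 27.2 11.4
```

>>> arm_command(
  targets=[
    [[0, 0, 0], [0, 0, -0.12], 0],
    [[0, 0, 0], [0, 0, 0], 0],
  ],
)

```text
time_s: 13.08
tool_pos: [0.5148, -0.1109, 0.0775]
orientation: [1.778, 2.588, 0.002]
ft_force: [0.1, 3.4, 7.8]
opening: 0.0115
grip_force: 27.2
```

```bash
python3 s.py
```

```text
t 13.08 yaw 21.02 pos [ 514.8 -110.9   77.5] F [0.1 3.4 7.8] M [ 0.807  0.171 -0.059] e6 -0.326 q6 -0.628 grip 27.2 11.5
```

>>> arm_command(
  targets=[
    [[0, 0, 0], [0, 0, -0.12], 0],
    [[0, 0, 0], [0, 0, 0], 0],
  ],
)

```text
time_s: 13.25
tool_pos: [0.5148, -0.1109, 0.0774]
orientation: [1.761, 2.599, 0.002]
ft_force: [-0.2, 3.1, 7.3]
opening: 0.0115
grip_force: 27.2
```

```bash
python3 s.py
```

```text
t 13.25 yaw 21.75 pos [ 514.8 -110.9   77.4] F [-0.2  3.1  7.3] M [0.717 0.15  0.005] e6 -0.293 q6 -0.6407 grip 27.2 11.5
```

>>> arm_command(
  targets=[
    [[0, 0, 0], [0, 0, -0.12], 0],
    [[0, 0, 0], [0, 0, 0], 0],
  ],
)

```text
time_s: 13.42
tool_pos: [0.5148, -0.1109, 0.0774]
orientation: [1.745, 2.61, 0.002]
ft_force: [-1.8, 5.1, 6.9]
opening: 0.0115
grip_force: 27.2
```

```bash
python3 s.py
```

```text
t 13.42 yaw 22.46 pos [ 514.8 -110.9   77.4] F [-1.8  5.1  6.9] M [ 0.776  0.156 -0.052] e6 -0.311 q6 -0.6532 grip 27.2 11.5
```

>>> arm_command(
  targets=[
    [[0, 0, 0], [0, 0, -0.12], 0],
    [[0, 0, 0], [0, 0, 0], 0],
  ],
)

```text
time_s: 13.58
tool_pos: [0.5148, -0.1109, 0.0774]
orientation: [1.729, 2.621, 0.002]
ft_force: [-1.6, 3.9, 7.3]
opening: 0.0113
grip_force: 27.2
```

```bash
python3 s.py
```

```text
t 13.58 yaw 23.18 pos [ 514.8 -110.9   77.4] F [-1.6  3.9  7.3] M [0.798 0.26  0.009] e6 -0.275 q6 -0.6657 grip 27.2 11.3
```

>>> arm_command(
  targets=[
    [[0, 0, 0], [0, 0, -0.12], 0],
    [[0, 0, 0], [0, 0, 0], 0],
  ],
)

```text
time_s: 13.75
tool_pos: [0.5148, -0.1109, 0.0775]
orientation: [1.712, 2.632, 0.002]
ft_force: [-1.3, 4.6, 8.4]
opening: 0.0114
grip_force: 27.2
```

```bash
python3 s.py
```

```text
t 13.75 yaw 23.9 pos [ 514.8 -110.9   77.5] F [-1.3  4.6  8.4] M [ 0.748  0.282 -0.04 ] e6 -0.297 q6 -0.6783 grip 27.2 11.4
```

>>> arm_command(
  targets=[
    [[0, 0, 0], [0, 0, -0.12], 0],
    [[0, 0, 0], [0, 0, 0], 0],
  ],
)

```text
time_s: 13.92
tool_pos: [0.5147, -0.1109, 0.0774]
orientation: [1.696, 2.643, 0.002]
ft_force: [-1.8, 3.9, 7.9]
opening: 0.011
grip_force: 27.2
```

```bash
python3 s.py
```

```text
t 13.92 yaw 24.62 pos [ 514.7 -110.9   77.4] F [-1.8  3.9  7.9] M [0.766 0.261 0.004] e6 -0.313 q6 -0.6909 grip 27.2 11.0
```

Turned 57.0°; nothing yet.

>>> arm_command(
  targets=[
    [[0, 0, 0], [0, 0, -0.12], 0],
    [[0, 0, 0], [0, 0, 0], 0],
  ],
)

```text
time_s: 14.08
tool_pos: [0.5147, -0.1109, 0.0774]
orientation: [1.679, 2.653, 0.002]
ft_force: [-1.8, 4.8, 7.9]
opening: 0.0115
grip_force: 27.3
```

```bash
python3 s.py
```

```text
t 14.08 yaw 25.34 pos [ 514.7 -110.9   77.4] F [-1.8  4.8  7.9] M [ 0.688  0.314 -0.02 ] e6 -0.321 q6 -0.7034 grip 27.3 11.5
```

>>> arm_command(
  targets=[
    [[0, 0, 0], [0, 0, -0.12], 0],
    [[0, 0, 0], [0, 0, 0], 0],
  ],
)

```text
time_s: 14.25
tool_pos: [0.5147, -0.1109, 0.0774]
orientation: [1.662, 2.664, 0.002]
ft_force: [-2.2, 3.3, 7.9]
opening: 0.0114
grip_force: 27.3
```

```bash
python3 s.py
```

```text
t 14.25 yaw 26.07 pos [ 514.7 -110.9   77.4] F [-2.2  3.3  7.9] M [ 0.747  0.343 -0.001] e6 -0.275 q6 -0.716 grip 27.3 11.4
```

>>> arm_command(
  targets=[
    [[0, 0, 0], [0, 0, -0.12], 0],
    [[0, 0, 0], [0, 0, 0], 0],
  ],
)

```text
time_s: 14.42
tool_pos: [0.5147, -0.1109, 0.0774]
orientation: [1.646, 2.674, 0.002]
ft_force: [-1.0, 4.2, 7.9]
opening: 0.0116
grip_force: 27.3
```

```bash
python3 s.py
```

```text
t 14.42 yaw 26.78 pos [ 514.7 -110.9   77.4] F [-1.   4.2  7.9] M [0.755 0.353 0.012] e6 -0.281 q6 -0.7286 grip 27.3 11.6
```

Turned 59.1°.

>>> arm_command(
  targets=[
    [[0, 0, 0], [0, 0, -0.12], 0],
    [[0, 0, 0], [0, 0, 0], 0],
  ],
)

```text
time_s: 14.58
tool_pos: [0.5147, -0.1109, 0.0774]
orientation: [1.629, 2.684, 0.002]
ft_force: [-2.0, 3.7, 8.4]
opening: 0.0117
grip_force: 27.3
```

```bash
python3 s.py
```

```text
t 14.58 yaw 27.5 pos [ 514.7 -110.9   77.4] F [-2.   3.7  8.4] M [0.743 0.416 0.03 ] e6 -0.295 q6 -0.7412 grip 27.3 11.7
```

>>> arm_command(
  targets=[
    [[0, 0, 0], [0, 0, -0.12], 0],
    [[0, 0, 0], [0, 0, 0], 0],
  ],
)

```text
time_s: 14.75
tool_pos: [0.5147, -0.1109, 0.0774]
orientation: [1.612, 2.695, 0.002]
ft_force: [-2.2, 4.5, 9.2]
opening: 0.0114
grip_force: 27.3
```

```bash
python3 s.py
```

```text
t 14.75 yaw 28.22 pos [ 514.7 -110.9   77.4] F [-2.2  4.5  9.2] M [ 0.671  0.367 -0.011] e6 -0.289 q6 -0.7537 grip 27.3 11.4
```

>>> arm_command(
  targets=[
    [[0, 0, 0], [0, 0, -0.12], 0],
    [[0, 0, 0], [0, 0, 0], 0],
  ],
)

```text
time_s: 14.92
tool_pos: [0.5147, -0.1109, 0.0774]
orientation: [1.595, 2.705, 0.001]
ft_force: [-2.5, 4.1, 7.9]
opening: 0.0112
grip_force: 27.3
```

```bash
python3 s.py
```

```text
t 14.92 yaw 28.95 pos [ 514.7 -110.9   77.4] F [-2.5  4.1  7.9] M [0.671 0.413 0.022] e6 -0.284 q6 -0.7663 grip 27.3 11.2
```

>>> arm_command(
  targets=[
    [[0, 0, 0], [0, 0, -0.12], 0],
    [[0, 0, 0], [0, 0, 0], 0],
  ],
)

```text
time_s: 15.08
tool_pos: [0.5146, -0.1109, 0.0774]
orientation: [1.578, 2.715, 0.001]
ft_force: [-1.3, 4.4, 8.2]
opening: 0.0112
grip_force: 27.3
```

```bash
python3 s.py
```

```text
t 15.08 yaw 29.67 pos [ 514.6 -110.9   77.4] F [-1.3  4.4  8.2] M [0.695 0.38  0.04 ] e6 -0.27 q6 -0.7789 grip 27.3 11.2
```

>>> arm_command(
  targets=[
    [[0, 0, 0], [0, 0, -0.12], 0],
    [[0, 0, 0], [0, 0, 0], 0],
  ],
)

```text
time_s: 15.25
tool_pos: [0.5146, -0.111, 0.0774]
orientation: [1.561, 2.725, 0.001]
ft_force: [-2.6, 2.5, 8.5]
opening: 0.012
grip_force: 27.3
```

```bash
python3 s.py
```

```text
t 15.25 yaw 30.38 pos [ 514.6 -111.    77.4] F [-2.6  2.5  8.5] M [0.743 0.487 0.028] e6 -0.268 q6 -0.7914 grip 27.3 12.0
```

>>> arm_command(
  targets=[
    [[0, 0, 0], [0, 0, -0.12], 0],
    [[0, 0, 0], [0, 0, 0], 0],
  ],
)

```text
time_s: 15.42
tool_pos: [0.5146, -0.111, 0.0774]
orientation: [1.544, 2.734, 0.001]
ft_force: [-3.7, 4.5, 8.3]
opening: 0.0114
grip_force: 27.3
```

```bash
python3 s.py
```

```text
t 15.42 yaw 31.1 pos [ 514.6 -111.    77.4] F [-3.7  4.5  8.3] M [0.715 0.508 0.022] e6 -0.297 q6 -0.804 grip 27.3 11.4
```

First window passed freely (63.4°), so on towards the second one.

>>> arm_command(
  targets=[
    [[0, 0, 0], [0, 0, -0.25], 0],
    [[0, 0, 0], [0, 0, 0], 0],
  ],
)

```text
time_s: 15.58
tool_pos: [0.5146, -0.111, 0.0774]
orientation: [1.507, 2.755, 0.001]
ft_force: [-3.1, 2.6, 9.2]
opening: 0.0113
grip_force: 27.3
```

```bash
python3 s.py
```

```text
t 15.58 yaw 32.65 pos [ 514.6 -111.    77.4] F [-3.1  2.6  9.2] M [ 0.635  0.473 -0.002] e6 -0.562 q6 -0.831 grip 27.3 11.3
```

>>> arm_command(
  targets=[
    [[0, 0, 0], [0, 0, -0.25], 0],
    [[0, 0, 0], [0, 0, -0.25], 0],
    [[0, 0, 0], [0, 0, 0], 0],
  ],
)

```text
time_s: 15.83
tool_pos: [0.5145, -0.111, 0.0774]
orientation: [1.434, 2.794, 0.001]
ft_force: [-4.1, 3.4, 8.1]
opening: 0.0115
grip_force: 27.4
```

```bash
python3 s.py
```

```text
t 15.83 yaw 35.66 pos [ 514.5 -111.    77.4] F [-4.1  3.4  8.1] M [0.665 0.624 0.075] e6 -0.664 q6 -0.8836 grip 27.4 11.5
```

>>> arm_command(
  targets=[
    [[0, 0, 0], [0, 0, -0.25], 0],
    [[0, 0, 0], [0, 0, -0.2], 0],
    [[0, 0, 0], [0, 0, 0], 0],
  ],
)

```text
time_s: 16.08
tool_pos: [0.5145, -0.1111, 0.0774]
orientation: [1.368, 2.826, 0.001]
ft_force: [-4.8, 2.8, 10.3]
opening: 0.0114
grip_force: 27.5
```

```bash
python3 s.py
```

```text
t 16.08 yaw 38.35 pos [ 514.5 -111.1   77.4] F [-4.8  2.8 10.3] M [0.622 0.774 0.093] e6 -0.535 q6 -0.9304 grip 27.5 11.4
```

>>> arm_command(
  targets=[
    [[0, 0, 0], [0, 0, -0.2], 0],
    [[0, 0, 0], [0, 0, 0], 0],
  ],
)

```text
time_s: 16.25
tool_pos: [0.5145, -0.1111, 0.0774]
orientation: [1.339, 2.841, 0.001]
ft_force: [-3.2, 3.0, 8.3]
opening: 0.0114
grip_force: 27.4
```

```bash
python3 s.py
```

```text
t 16.25 yaw 39.53 pos [ 514.5 -111.1   77.4] F [-3.2  3.   8.3] M [0.505 0.751 0.047] e6 -0.453 q6 -0.9511 grip 27.4 11.4
```

>>> arm_command(
  targets=[
    [[0, 0, 0], [0, 0, -0.15], 0],
    [[0, 0, 0], [0, 0, 0], 0],
  ],
)

```text
time_s: 16.42
tool_pos: [0.5145, -0.1111, 0.0774]
orientation: [1.317, 2.851, 0.0]
ft_force: [-4.8, 2.3, 9.2]
opening: 0.0115
grip_force: 27.4
```

```bash
python3 s.py
```

```text
t 16.42 yaw 40.42 pos [ 514.5 -111.1   77.4] F [-4.8  2.3  9.2] M [0.496 0.73  0.006] e6 -0.341 q6 -0.9665 grip 27.4 11.5
```

>>> arm_command(
  targets=[
    [[0, 0, 0], [0, 0, -0.12], 0],
    [[0, 0, 0], [0, 0, 0], 0],
  ],
)

```text
time_s: 16.58
tool_pos: [0.5145, -0.1111, 0.0774]
orientation: [1.299, 2.859, 0.0]
ft_force: [-3.4, 2.1, 8.9]
opening: 0.0113
grip_force: 27.4
```

```bash
python3 s.py
```

```text
t 16.58 yaw 41.12 pos [ 514.5 -111.1   77.4] F [-3.4  2.1  8.9] M [0.508 0.744 0.003] e6 -0.275 q6 -0.9789 grip 27.4 11.3
```

>>> arm_command(
  targets=[
    [[0, 0, 0], [0, 0, -0.12], 0],
    [[0, 0, 0], [0, 0, 0], 0],
  ],
)

```text
time_s: 16.75
tool_pos: [0.5145, -0.1111, 0.0774]
orientation: [1.281, 2.867, 0.0]
ft_force: [-3.0, 2.1, 10.3]
opening: 0.0112
grip_force: 27.4
```

```bash
python3 s.py
```

```text
t 16.75 yaw 41.84 pos [ 514.5 -111.1   77.4] F [-3.   2.1 10.3] M [0.472 0.823 0.057] e6 -0.273 q6 -0.9915 grip 27.4 11.2
```

>>> arm_command(
  targets=[
    [[0, 0, 0], [0, 0, -0.12], 0],
    [[0, 0, 0], [0, 0, 0], 0],
  ],
)

```text
time_s: 16.92
tool_pos: [0.5145, -0.1111, 0.0774]
orientation: [1.263, 2.875, 0.0]
ft_force: [-4.6, 2.8, 9.1]
opening: 0.0109
grip_force: 27.4
```

```bash
python3 s.py
```

```text
t 16.92 yaw 42.56 pos [ 514.5 -111.1   77.4] F [-4.6  2.8  9.1] M [0.461 0.797 0.031] e6 -0.274 q6 -1.004 grip 27.4 10.9
```

>>> arm_command(
  targets=[
    [[0, 0, 0], [0, 0, -0.12], 0],
    [[0, 0, 0], [0, 0, 0], 0],
  ],
)

```text
time_s: 17.08
tool_pos: [0.5144, -0.1111, 0.0774]
orientation: [1.245, 2.883, 0.0]
ft_force: [-3.8, 2.3, 9.4]
opening: 0.0114
grip_force: 27.4
```

```bash
python3 s.py
```

```text
t 17.08 yaw 43.28 pos [ 514.4 -111.1   77.4] F [-3.8  2.3  9.4] M [0.469 0.847 0.05 ] e6 -0.274 q6 -1.0166 grip 27.4 11.4
```

Turned 75.6°.

>>> arm_command(
  targets=[
    [[0, 0, 0], [0, 0, -0.12], 0],
    [[0, 0, 0], [0, 0, 0], 0],
  ],
)

```text
time_s: 17.25
tool_pos: [0.5144, -0.1111, 0.0774]
orientation: [1.227, 2.891, 0.0]
ft_force: [-4.9, 2.1, 9.7]
opening: 0.0115
grip_force: 27.4
```

```bash
python3 s.py
```

```text
t 17.25 yaw 44.0 pos [ 514.4 -111.1   77.4] F [-4.9  2.1  9.7] M [0.393 0.856 0.021] e6 -0.274 q6 -1.0291 grip 27.4 11.5
```

>>> arm_command(
  targets=[
    [[0, 0, 0], [0, 0, -0.12], 0],
    [[0, 0, 0], [0, 0, 0], 0],
  ],
)

```text
time_s: 17.42
tool_pos: [0.5144, -0.1111, 0.0774]
orientation: [1.209, 2.898, 0.0]
ft_force: [-4.3, 1.8, 10.1]
opening: 0.0115
grip_force: 27.4
```

```bash
python3 s.py
```

```text
t 17.42 yaw 44.72 pos [ 514.4 -111.1   77.4] F [-4.3  1.8 10.1] M [ 0.444  0.889 -0.028] e6 -0.274 q6 -1.0417 grip 27.4 11.5
```

>>> arm_command(
  targets=[
    [[0, 0, 0], [0, 0, -0.12], 0],
    [[0, 0, 0], [0, 0, 0], 0],
  ],
)

```text
time_s: 17.58
tool_pos: [0.5144, -0.1111, 0.0774]
orientation: [1.191, 2.906, 0.0]
ft_force: [-4.9, 2.3, 9.8]
opening: 0.0116
grip_force: 27.5
```

```bash
python3 s.py
```

```text
t 17.58 yaw 45.44 pos [ 514.4 -111.1   77.4] F [-4.9  2.3  9.8] M [0.37  0.867 0.022] e6 -0.326 q6 -1.0543 grip 27.5 11.6
```

>>> arm_command(
  targets=[
    [[0, 0, 0], [0, 0, -0.12], 0],
    [[0, 0, 0], [0, 0, 0], 0],
  ],
)

```text
time_s: 17.75
tool_pos: [0.5144, -0.1111, 0.0774]
orientation: [1.172, 2.913, 0.0]
ft_force: [-4.6, 1.5, 9.2]
opening: 0.0116
grip_force: 27.5
```

```bash
python3 s.py
```

```text
t 17.75 yaw 46.16 pos [ 514.4 -111.1   77.4] F [-4.6  1.5  9.2] M [ 0.385  0.863 -0.108] e6 -0.398 q6 -1.0668 grip 27.5 11.6
```

>>> arm_command(
  targets=[
    [[0, 0, 0], [0, 0, -0.12], 0],
    [[0, 0, 0], [0, 0, 0], 0],
  ],
)

```text
time_s: 17.92
tool_pos: [0.5144, -0.1111, 0.0774]
orientation: [1.154, 2.921, 0.0]
ft_force: [-5.3, 3.5, 9.0]
opening: 0.0116
grip_force: 27.6
```

```bash
python3 s.py
```

```text
t 17.92 yaw 46.87 pos [ 514.4 -111.1   77.4] F [-5.3  3.5  9. ] M [ 0.317  0.916 -0.149] e6 -0.479 q6 -1.0793 grip 27.6 11.6
```

Rising as at the left dial (−0.11, −0.15 Nm): the stop. One small confirming step, then back to mid play and release.

>>> arm_command(
  targets=[
    [[0, 0, 0], [0, 0, -0.06], 0],
    [[0, 0, 0], [0, 0, 0], 0],
  ],
)

```text
time_s: 18.08
tool_pos: [0.5144, -0.1111, 0.0774]
orientation: [1.146, 2.924, 0.0]
ft_force: [-5.6, 3.2, 9.8]
opening: 0.0111
grip_force: 27.6
```

```bash
python3 s.py
```

```text
t 18.08 yaw 47.21 pos [ 514.4 -111.1   77.4] F [-5.6  3.2  9.8] M [ 0.348  0.905 -0.227] e6 -0.386 q6 -1.0851 grip 27.6 11.1
```

>>> arm_command(
  targets=[
    [[0, 0, 0], [0, 0, 0.35], 0],
    [[0, 0, 0], [0, 0, 0.3], 0],
    [[0, 0, 0], [0, 0, 0], 0],
  ],
)

```text
time_s: 18.33
tool_pos: [0.5144, -0.1111, 0.0774]
orientation: [1.248, 2.882, 0.0]
ft_force: [-4.9, 1.9, 8.8]
opening: 0.0115
grip_force: 27.4
```

```bash
python3 s.py
```

```text
t 18.33 yaw 43.17 pos [ 514.4 -111.1   77.4] F [-4.9  1.9  8.8] M [ 0.442  0.845 -0.026] e6 0.869 q6 -1.0148 grip 27.4 11.5
```

>>> arm_command(
  targets=[
    [[0, 0, 0], [0, 0, 0], 0.4],
    [[0, 0, 0], [0, 0, 0], 0.45],
    [[0, 0, 0], [0, 0, 0], 0.45],
    [[0, 0, 0], [0, 0, 0], 0.45],
    [[0, 0, -1], [0, 0, 0], 0.45],
  ],
)

```text
time_s: 18.75
tool_pos: [0.5121, -0.1106, 0.0968]
orientation: [-1.24, -2.88, 0.002]
ft_force: [1.0, 0.1, -1.6]
opening: 0.0382
grip_force: 0.0
```

>>> arm_command(
  targets=[
    [[0, 0, -1], [0, 0, 0], 0.45],
    [[0, 0, -1], [0, 0, 0], 0.45],
    [[0, 0, -0.5], [0, 0, 0], 0.45],
    [[0, 0, 0], [0, 0, 0], 0.45],
  ],
)

```text
time_s: 19.08
tool_pos: [0.5151, -0.1113, 0.1663]
orientation: [1.24, 2.882, 0.001]
ft_force: [0.1, 0.2, 1.3]
opening: 0.0384
grip_force: 0.0
```

Run:
```python
from h import *
from rig import *
rel([.505,-.0355,.075],93.8)
d=get_image("wrist");np.savez("/tmp/w.npz",**d);cv2.imwrite("pics/w4.png",d["pixels"][...,::-1])
d=get_image("scene");np.savez("/tmp/sc.npz",**d);P=cloud(d);hsv=cv2.cvtColor(d["pixels"],cv2.COLOR_RGB2HSV)
w=(hsv[...,1]<45)&(P[...,2]>.08)&(P[...,2]<.105)&(hsv[...,2]>110)
k,l,s,c=cv2.connectedComponentsWithStats(w.astype(np.uint8))
for j in range(1,k):
    if s[j,4]>25: 
        b=P[l==j]; print(' ',c[j].round(),s[j,4],b[:,2].max().round(3),cv2.minAreaRect(b[:,:2].astype(np.float32)*1000))
```

```text
t 19.0833 pos [ 0.5151 -0.1113  0.1663] tilt [ 0.0041 -0.0011 -1.    ] yaw 43.44 q6 -1.019 F [0.09 0.23 1.25] M [-0.028 -0.05   0.008]
shift [2.491 1.784 3.645] turn -8.393
  [240. 118.] 150 0.1 ((517.704345703125, -110.07687377929688), (15.185611724853516, 39.382713317871094), 37.179786682128906)
  [269. 135.] 102 0.094 ((505.3243103027344, -32.98644256591797), (34.35094451904297, 12.223475456237793), 3.6227617263793945)
  [306. 161.] 122 0.099 ((505.51031494140625, 68.5848617553711), (40.575927734375, 11.800192832946777), 71.1081771850586)
  [334. 234.] 242 0.105 ((597.6356811523438, 223.58609008789062), (25.624252319335938, 52.25178909301758), 32.811187744140625)
```

Both bars read at the caught angles (left about 71°, right about 133°, world). Over to the latch fin.

>>> arm_command(
  targets=[
    [[0.83, 0.595, 0], [0, 0, -0.85], 0.45],
    [[0, 0, 0], [0, 0, -0.85], 0.45],
    [[0, 0, 0], [0, 0, -0.85], 0.45],
    [[0, 0, 0], [0, 0, -0.85], 0.45],
    [[0, 0, 0], [0, 0, -0.85], 0.45],
  ],
)

```text
time_s: 19.6
tool_pos: [0.5099, -0.0855, 0.1612]
orientation: [-0.566, -3.088, -0.0]
ft_force: [0.0, 0.5, -0.4]
opening: 0.0384
grip_force: 0.0
```

>>> arm_command(
  targets=[
    [[0, 0, 0], [0, 0, -0.85], 0.45],
    [[0, 0, 0], [0, 0, -0.85], 0.45],
    [[0, 0, 0], [0, 0, -0.85], 0.45],
    [[0, 0, 0], [0, 0, -0.85], 0.45],
    [[0, 0, 0], [0, 0, -0.7], 0.45],
  ],
)

```text
time_s: 20.02
tool_pos: [0.51, -0.0856, 0.1612]
orientation: [0.105, -3.137, -0.001]
ft_force: [0.2, -0.2, 0.6]
opening: 0.0383
grip_force: 0.0
```

>>> arm_command(
  targets=[
    [[0, 0, 0], [0, 0, 0], 0.45],
    [[0, 0, 0], [0, 0, 0], 0.45],
  ],
)

```text
time_s: 20.18
tool_pos: [0.5101, -0.0856, 0.1618]
orientation: [0.094, -3.138, -0.001]
ft_force: [-0.7, -0.5, -0.5]
opening: 0.0384
grip_force: 0.0
```

Run:
```python
from h import *
rel([.505,-.0357,.073],93.6)
```

```text
t 20.1833 pos [ 0.5101 -0.0856  0.1618] tilt [-1.9e-03  4.0e-04 -1.0e+00] yaw 93.42 q6 -1.846 F [-0.72 -0.46 -0.47] M [ 0.008 -0.037  0.003]
shift [0.079 2.003 3.554] turn -0.031
```

>>> arm_command(
  targets=[
    [[0.04, 0.67, 0], [0, 0, 0], 0.45],
    [[0.04, 0.67, 0], [0, 0, 0], 0.45],
    [[0, 0.66, 0], [0, 0, 0], 0.45],
    [[0, 0, 0], [0, 0, 0], 0.45],
    [[0, 0, 0], [0, 0, 0], 0.45],
  ],
)

```text
time_s: 20.6
tool_pos: [0.5053, -0.0355, 0.1627]
orientation: [0.096, -3.14, 0.0]
ft_force: [0.4, -0.5, 0.2]
opening: 0.038
grip_force: 0.0
```

Run:
```python
from h import *
from rig import *
rel([.505,-.0357,.073],93.6)
d=get_image("wrist");cv2.imwrite("pics/w5.png",d["pixels"][...,::-1])
```

```text
t 20.6 pos [ 0.5053 -0.0355  0.1627] tilt [-6.e-04 -0.e+00 -1.e+00] yaw 93.51 q6 -1.752 F [ 0.36 -0.45  0.25] M [ 0.046 -0.017  0.043]
shift [ 0.009 -0.007  3.589] turn -0.015
```

View pics/w5.png

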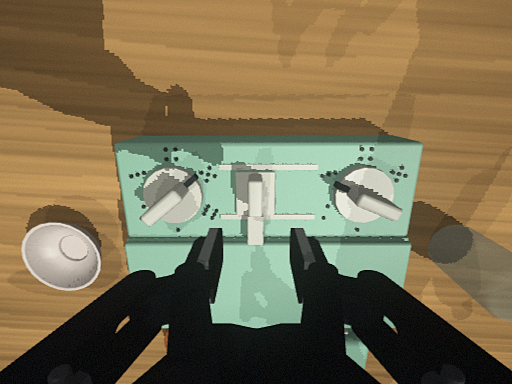

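The latch fin at (256,190) is midway between the pads (208 and 305). The pointers of both dials, (345,187) and (190,183), are near their 3 and 5 dots. Descend and grip the fin.

>>> arm_command(
  targets=[
    [[0, 0, 0.9], [0, 0, 0], 0.45],
    [[0, 0, 0.9], [0, 0, 0], 0.45],
    [[0, 0, 0.9], [0, 0, 0], 0.45],
    [[0, 0, 0.8], [0, 0, 0], 0.45],
    [[0, 0, 0], [0, 0, 0], 0.45],
  ],
)

```text
time_s: 21.07
tool_pos: [0.5035, -0.0364, 0.0716]
orientation: [0.095, -3.135, -0.001]
ft_force: [-0.6, 0.8, -0.7]
opening: 0.0383
grip_force: 0.0
```

>>> arm_command(
  targets=[
    [[0, 0, 0], [0, 0, 0], 0.3],
    [[0, 0, 0], [0, 0, 0], 0],
    [[0, 0, 0], [0, 0, 0], 0],
    [[0, 0, 0], [0, 0, 0], 0],
    [[0, 0, 0], [0, 0, 0], 0],
  ],
  newtons=20,
)

```text
time_s: 21.48
tool_pos: [0.5061, -0.0363, 0.0772]
orientation: [-0.097, 3.138, -0.001]
ft_force: [-2.1, -2.6, 7.2]
opening: 0.0113
grip_force: 24.2
```

```bash
python3 s.py
```

```text
t 21.48 yaw 93.55 pos [506.1 -36.3  77.2] F [-2.1 -2.6  7.2] M [-0.421  0.269  0.042] e6 0.005 q6 -1.7542 grip 24.2 11.3
```

>>> arm_command(
  targets=[
    [[0, 0.08, 0], [0, 0, 0], 0],
    [[0, 0, 0], [0, 0, 0], 0],
  ],
)

```text
time_s: 21.65
tool_pos: [0.506, -0.034, 0.0773]
orientation: [-0.097, 3.138, -0.001]
ft_force: [-2.8, -1.7, 7.7]
opening: 0.0114
grip_force: 24.2
```

```bash
python3 s.py
```

```text
t 21.65 yaw 93.55 pos [506.  -34.   77.3] F [-2.8 -1.7  7.7] M [-0.254  0.31   0.007] e6 0.086 q6 -1.75 grip 24.2 11.4
```

>>> arm_command(
  targets=[
    [[0, 0.04, 0], [0, 0, 0], 0],
    [[0, 0, 0], [0, 0, 0], 0],
  ],
)

```text
time_s: 21.82
tool_pos: [0.5059, -0.033, 0.0772]
orientation: [-0.097, 3.138, -0.001]
ft_force: [-2.4, -0.8, 7.9]
opening: 0.0113
grip_force: 24.2
```

```bash
python3 s.py
```

```text
t 21.82 yaw 93.56 pos [505.9 -33.   77.2] F [-2.4 -0.8  7.9] M [-0.265  0.276 -0.038] e6 0.045 q6 -1.7482 grip 24.2 11.3
```

>>> arm_command(
  targets=[
    [[0, 0.03, 0], [0, 0, 0], 0],
    [[0, 0, 0], [0, 0, 0], 0],
  ],
)

```text
time_s: 21.98
tool_pos: [0.5058, -0.0323, 0.0773]
orientation: [-0.097, 3.138, -0.001]
ft_force: [-2.2, -2.0, 6.0]
opening: 0.0112
grip_force: 24.2
```

```bash
python3 s.py
```

```text
t 21.98 yaw 93.56 pos [505.8 -32.3  77.3] F [-2.2 -2.   6. ] M [-0.299  0.273 -0.075] e6 0.034 q6 -1.7468 grip 24.2 11.2
```

4 mm moved with under 3 N; on through the block point.

>>> arm_command(
  targets=[
    [[0, 0.03, 0], [0, 0, 0], 0],
    [[0, 0, 0], [0, 0, 0], 0],
  ],
)

```text
time_s: 22.15
tool_pos: [0.5058, -0.0316, 0.0772]
orientation: [-0.097, 3.138, -0.001]
ft_force: [-1.6, -2.8, 7.4]
opening: 0.0116
grip_force: 24.2
```

>>> arm_command(
  targets=[
    [[0, 0.03, 0], [0, 0, 0], 0],
    [[0, 0, 0], [0, 0, 0], 0],
  ],
)

```text
time_s: 22.32
tool_pos: [0.5058, -0.0308, 0.0773]
orientation: [-0.097, 3.138, -0.001]
ft_force: [-1.9, -1.8, 7.0]
opening: 0.0115
grip_force: 24.2
```

>>> arm_command(
  targets=[
    [[0, 0.03, 0], [0, 0, 0], 0],
    [[0, 0, 0], [0, 0, 0], 0],
  ],
)

```text
time_s: 22.48
tool_pos: [0.5057, -0.0301, 0.0773]
orientation: [-0.097, 3.138, -0.001]
ft_force: [-2.1, -1.9, 7.3]
opening: 0.0114
grip_force: 24.2
```

Past the block, drag only: both dials have caught. Continue.

>>> arm_command(
  targets=[
    [[0, 0.08, 0], [0, 0, 0], 0],
    [[0, 0.08, 0], [0, 0, 0], 0],
    [[0, 0.08, 0], [0, 0, 0], 0],
    [[0, 0, 0], [0, 0, 0], 0],
  ],
)

```text
time_s: 22.82
tool_pos: [0.5053, -0.0239, 0.0773]
orientation: [-0.098, 3.138, -0.001]
ft_force: [-2.0, -0.6, 7.7]
opening: 0.0114
grip_force: 24.2
```

>>> arm_command(
  targets=[
    [[0, 0.08, 0], [0, 0, 0], 0],
    [[0, 0.08, 0], [0, 0, 0], 0],
    [[0, 0.08, 0], [0, 0, 0], 0],
    [[0, 0, 0], [0, 0, 0], 0],
  ],
)

```text
time_s: 23.15
tool_pos: [0.5049, -0.0178, 0.0772]
orientation: [-0.098, 3.138, -0.0]
ft_force: [-3.3, 0.7, 7.9]
opening: 0.0115
grip_force: 24.2
```

>>> arm_command(
  targets=[
    [[0, 0.08, 0], [0, 0, 0], 0],
    [[0, 0.05, 0], [0, 0, 0], 0],
    [[0, 0.03, 0], [0, 0, 0], 0],
    [[0, 0, 0], [0, 0, 0], 0],
  ],
)

```text
time_s: 23.48
tool_pos: [0.5047, -0.014, 0.0772]
orientation: [-0.098, 3.138, -0.001]
ft_force: [-1.9, -0.4, 8.1]
opening: 0.0114
grip_force: 24.2
```

>>> arm_command(
  targets=[
    [[0, 0.03, 0], [0, 0, 0], 0],
    [[0, 0, 0], [0, 0, 0], 0],
  ],
)

```text
time_s: 23.65
tool_pos: [0.5046, -0.0133, 0.0772]
orientation: [-0.097, 3.138, -0.001]
ft_force: [-2.8, -1.3, 6.4]
opening: 0.0115
grip_force: 24.2
```

>>> arm_command(
  targets=[
    [[0, 0.03, 0], [0, 0, 0], 0],
    [[0, 0, 0], [0, 0, 0], 0],
  ],
)

```text
time_s: 23.82
tool_pos: [0.5046, -0.0126, 0.0772]
orientation: [-0.097, 3.138, -0.001]
ft_force: [-1.0, -1.4, 7.4]
opening: 0.0116
grip_force: 24.2
```

>>> arm_command(
  targets=[
    [[0, 0.02, 0], [0, 0, 0], 0],
    [[0, 0, 0], [0, 0, 0], 0],
  ],
)

```text
time_s: 23.98
tool_pos: [0.5046, -0.0124, 0.0772]
orientation: [-0.097, 3.138, -0.002]
ft_force: [-1.9, -4.3, 7.1]
opening: 0.0115
grip_force: 24.2
```

>>> arm_command(
  targets=[
    [[0, 0.02, 0], [0, 0, 0], 0],
    [[0, 0, 0], [0, 0, 0], 0],
  ],
)

```text
time_s: 24.15
tool_pos: [0.5046, -0.0122, 0.0773]
orientation: [-0.097, 3.138, -0.003]
ft_force: [-2.1, -8.8, 7.1]
opening: 0.0114
grip_force: 24.1
```

End stop reached (force rises to 9 N). Ease off the strain, release, rise and check.

>>> arm_command(
  targets=[
    [[0, -0.02, 0], [0, 0, 0], 0],
    [[0, 0, 0], [0, 0, 0], 0.35],
    [[0, 0, 0], [0, 0, 0], 0.4],
    [[0, 0, 0], [0, 0, 0], 0.4],
    [[0, 0, 0], [0, 0, 0], 0.4],
  ],
)

```text
time_s: 24.57
tool_pos: [0.5039, -0.0119, 0.0758]
orientation: [-0.098, 3.14, 0.0]
ft_force: [0.5, -1.0, -0.2]
opening: 0.034
grip_force: 0.0
```

>>> arm_command(
  targets=[
    [[0, 0, -0.6], [0, 0, 0], 0.4],
    [[0, 0, -1], [0, 0, 0], 0.4],
    [[0, 0, -1], [0, 0, 0], 0.4],
    [[0, 0, -1], [0, 0, 0], 0.4],
    [[0, 0, -1], [0, 0, 0], 0.4],
  ],
)

```text
time_s: 24.98
tool_pos: [0.5038, -0.0119, 0.192]
orientation: [0.098, -3.14, -0.0]
ft_force: [-0.5, -0.3, 0.0]
opening: 0.034
grip_force: 0.0
```

>>> arm_command(
  targets=[
    [[0, 0, -1], [0, 0, 0], 0.4],
    [[0, 0, -1], [0, 0, 0], 0.4],
    [[0, 0, 0], [0, 0, 0], 0.4],
    [[0, 0, 0], [0, 0, 0], 0.4],
  ],
)

```text
time_s: 25.32
tool_pos: [0.5044, -0.0119, 0.242]
orientation: [-0.098, 3.138, -0.0]
ft_force: [-0.7, -0.3, 0.3]
opening: 0.0341
grip_force: 0.0
```

```bash
python3 s.py
python3 - <<'E'
from h import *
from rig import *
im=[]
for n in ["side","wrist"]:
    d=get_image(n);im.append(d["pixels"][...,::-1])
    P=cloud(d);hsv=cv2.cvtColor(d["pixels"],cv2.COLOR_RGB2HSV)
    w=(hsv[...,1]<45)&(P[...,2]>.085)&(P[...,2]<.105)&(hsv[...,2]>90)
    k,l,s,c=cv2.connectedComponentsWithStats(w.astype(np.uint8))
    for j in range(1,k):
        if s[j,4]>60 and c[j][1]>100: b=P[l==j];print(n,c[j].round(),s[j,4],cv2.minAreaRect(b[:,:2].astype(np.float32)*1000))
    print("mint top z",P[...,2][(hsv[...,0]>65)&(hsv[...,0]<95)&(hsv[...,1]>50)&(P[...,2]<.15)].max())
cv2.imwrite("pics/end.png",cv2.resize(np.hstack([im[0][130:330,100:410],im[1][80:280,100:410]]),(800,258)))
E
```

```text
t 25.32 yaw 93.56 pos [504.4 -11.9 242. ] F [-0.7 -0.3  0.3] M [ 0.009 -0.01  -0.037] e6 -0.0 q6 -1.7073 grip 0.0 34.1
side [193. 189.] 116 ((502.9295654296875, 65.23145294189453), (42.07744598388672, 11.99730110168457), 69.6704330444336)
side [215. 211.] 120 ((501.7708740234375, -13.076004028320312), (31.650239944458008, 12.411957740783691), 2.5786447525024414)
side [258. 240.] 263 ((514.5816650390625, -114.03620910644531), (12.289316177368164, 39.980064392089844), 42.30635452270508)
mint top z 0.1015703596923681
wrist [255. 174.] 315 ((501.3203125, -12.600221633911133), (31.28659439086914, 11.16523551940918), 3.2896106243133545)
wrist [164. 180.] 410 ((514.3549194335938, -113.25550079345703), (11.888387680053711, 40.26689147949219), 43.01953887939453)
wrist [325. 180.] 430 ((502.6247253417969, 64.8967514038086), (39.47452926635742, 12.24503231048584), 70.81599426269531)
mint top z 0.10325497121988808
```

View pics/end.png

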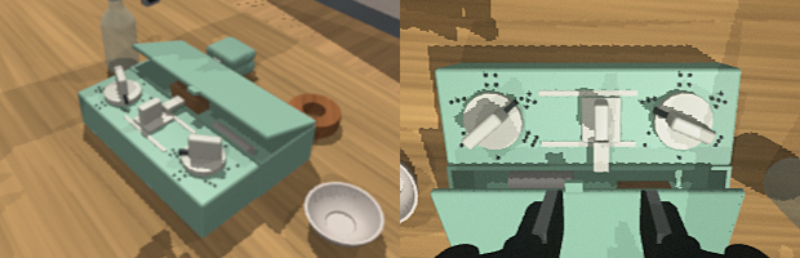

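The lid is up (front edge at about 0.10 m), the latch is fully left, and both dials hold their caught angles. The bottle, dish, ring and pacifier case stand as before, and the gripper is clear.

```bash
python3 -c "
from rig import *
print(hand_in())"
```

```text
the job is handed in; nothing more can be done
None
```

The case is unlocked and the job handed in at about 25 s: both dials were turned until they caught without forcing, the latch is fully left, the lid sprang up by itself, and the things around the case look undisturbed.

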